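# Lock the shaker's service panel with its quarter-turn stud

## Robot

A 6-joint arm with a two-finger parallel gripper is mounted at the origin on the work surface. World frame = base frame: x ahead of the robot, y to its left, z up, the work surface at z = 0. Lengths are in mm, angles in rad, forces in N, time in s.
With the tool pointing down it reaches from about 275 to 725 mm from the base axis. Payload 5.6 kg.
Tool frame: the origin (TCP) lies at the very end of the fingers, on their centre line; the grasp point (between the pads) lies 19 mm behind it; z points along the fingers, y is the direction in which the jaws open and shut (so a half turn about z gives the same grasp; the last joint's range is limited). The gripper opens to 85 mm and grips with 20 to 120 N. Pads are 22 mm wide; open, the fingers measure 114 mm over their backs; the gripper's body (76 mm by 85 mm) begins 54 mm behind the grasp point. The pads swing forward as they close: fully open they stand 13 mm farther back than shut.
Start: joints at [-0.857, 0.255, 0.108, 0, -1.424, -0.285], TCP at [228.697, -500.191, 203.883] pointing down, gripper open.
Joint ranges: [-2.95, 2.95], [-1.21, 1.97], [-1.09, 1.5], [-2.87, 1.71], [-2.94, -0.07], [-3.05, 3.05]. Speed limits (rad/s): [2.57, 2.57, 3.14, 3.14, 3.14, 3.14].

## Interface

Orientations are given as a rotation vector (axis times angle).
In Python, from bench import ctrl gives the robot as it stands.
- The arm moves only by the shell command python3 -m handwheel 'ROWS' [FORCE]. ROWS is JSON, a list of rows, each a list of 7 numbers: the shift along the tool's x, y, z in m, then the turn, a rotation vector about the tool's x, y, z in degrees, then the opening, from 0 (shut) to 1 (fully open). A call has 1 to 5 rows; each row shifts and turns the pose as measured when the row begins, along the tool's axes as they then stand; what a row does not reach is not made up. A row lasts 1/8 s, in which the tool goes at most 62.5 mm and 10.7 degrees, less where a joint would pass 70% of its speed; a pose out of reach is approached as far as the arm can. A call is refused whole if a number of a shift passes 0.0625 or a number of a turn 10.7, either way. A call with a gripper value outside its range is refused whole. The fingers move at their own pace and stop on an object; FORCE is the grip in N (left out, the last holds). Time passes only in rows, so rows that do not move let the fingers close. It gives the time, the measured TCP pose, the force and the opening at its end, in the units of the state.
- ctrl.read_state(): the state, without advancing time (a new reading comes with each control period).
- ctrl.grab_frame(name): name is "scene" or "side" or "wrist"; returns a dict with "image" (400x640x3 uint8, red, green, blue), "fx", "fy", "cx", "cy" (pixels), "rvec" (rotation vector, rad) and "tvec" (3), from world to camera coordinates, as OpenCV has them; the wrist camera has in their place "hand_eye" (4x4, takes a point from camera to tool coordinates, whose origin is the TCP and whose axes are the flange's). Camera axes: x right, y down, z forward; pixel columns grow to the right and rows downward; lengths in mm; the calibration is good to about 2 mm. A picture is of the moment at which its call begins: read the wrist's pose just before it. There is no depth.
- ctrl.sign_off(): hands the job in, once; it reports no verdict.
The state is a dict: "time_s": time; "joint_positions": joint angles; "dq": joint speeds; "joint_efforts": joint torques, N m; "eef_pos": TCP position; "ee_rot": TCP orientation; "wrist_force": force on the tool from outside, world axes, zero at the start; "torque": the same for the moment, N m; "opening": opening from 0.0 (shut) to 1.0 (fully open).
Only numpy, scipy, OpenCV 4.12 (cv2) and the standard library are available. Lean on these libraries where they do the work, as an engineer would, in place of code of your own. Each camera call takes 0.05 s, during which the arm holds its last target. There are 200 camera calls.

## Task

The service panel on top of the blue bench shaker is held by two wing-headed quarter-turn studs, and one of them is still unlocked: it stands up proud, its wing in line with the long side of the machine. Push that stud fully in, turn it a quarter turn clockwise (seen from above) so that it locks and stays down, and let go. Leave the other stud locked.

Things in the scene. Friction and masses are not known exactly. Their poses are not given: they have to be found in the camera images.
- loose_grip (a point): UNLOCKED stud's grip point on its vertical turning axis. Head: upright plain steel wing 38 mm long, 10 thick, 30 high; point is 8 mm below its top edge, 34 above the panel (locked: 27). x along the wing, y across its thickness (pinch this way), z up; turns with the wing. Panel: aluminium, on the blue shaker (400 x 170 mm), its top 97 mm above the table; stud 75 mm from its middle, either end.
- loose_press (a joint): How far the unlocked stud is pushed straight down: 0 = proud (start), 0.010 m = pressed to its stop. A spring lifts it (5 N at the start, 9 N at the stop) and it pops up again if let go unturned. It turns only when pressed in more than 0.007 m (above that about 10 degrees of play), so press to the stop, then turn. Locked, a keeper inside holds it at about 0.007 m.
- loose_turn (a joint): Angle of the unlocked stud's wing, rad, growing clockwise seen from above: about 0 = unlocked (wing along the machine's long side), 1.571 = locked, at its stop (wing across the machine). Light friction, about 0.05 N m; stays where it is left once under the keeper.
- locked_turn (a joint): Angle of the other, identical stud, already locked 150 mm away at the panel's other end: it stands 7 mm lower and its wing lies across the machine (about 1.57 rad). To be left locked.

How it is judged:
By the outcome, as a careful person would: the job done as asked, in the order asked, and still so for the second after the job is handed in, with the robot touching nothing.
It also fails if it takes over 32 s, if anything falls off the work surface, if the arm or the gripper's body presses on something with over 40 N, if the wrist force passes 120 N, or if a joint passes its speed limit or range.

## Working session

There is one attempt and no reset: what is moved stays moved. The work goes in short steps, Python scripts to look and compute and a shell command to move; the robot and the scene stay as the last step left them, time stands still between calls to the robot, and variables do not carry over. Pictures are saved under pics/ and viewed, about 8 in all and at most 12, crops included, and the job is handed in when it is done.

```bash
mkdir -p pics; ls
cat > h.py <<'E'
import numpy as np, cv2
from bench import ctrl
from scipy.spatial.transform import Rotation as R
def cam(name):
    s=ctrl.read_state(); f=ctrl.grab_frame(name)
    K=np.array([[f["fx"],0,f["cx"]],[0,f["fy"],f["cy"]],[0,0,1.]])
    if name=="wrist":
        T=np.eye(4);T[:3,:3]=R.from_rotvec(s["ee_rot"]).as_matrix();T[:3,3]=s["eef_pos"]
        C=T@np.array(f["hand_eye"])
        W=np.linalg.inv(C)
    else:
        W=np.eye(4);W[:3,:3]=R.from_rotvec(np.ravel(f["rvec"])).as_matrix();W[:3,3]=np.ravel(f["tvec"])
    return f["image"],K,W
def snap(name,fn):
    im,K,W=cam(name); cv2.imwrite(f"pics/{fn}.png",im[:,:,::-1]); np.savez(f"pics/{fn}.npz",K=K,W=W); return im,K,W
def ray(fn,u,v):
    d=np.load(f"pics/{fn}.npz");K,W=d["K"],d["W"];C=np.linalg.inv(W)
    r=C[:3,:3]@np.linalg.inv(K)@[u,v,1]; return C[:3,3],r/np.linalg.norm(r)
def plane(fn,u,v,z):
    o,r=ray(fn,u,v); return o+r*(z-o[2])/r[2]
def tri(*obs):
    A=np.zeros((3,3));b=np.zeros(3)
    for fn,u,v in obs:
        o,r=ray(fn,u,v);P=np.eye(3)-np.outer(r,r);A+=P;b+=P@o
    return np.linalg.solve(A,b)
def proj(fn,p):
    d=np.load(f"pics/{fn}.npz");q=d["W"]@np.r_[p,1];q=d["K"]@q[:3];return q[:2]/q[2]
E
python3 - <<'E'
from h import *
print(ctrl.read_state())
a=snap("scene","scene0")[0];b=snap("side","side0")[0];snap("wrist","wrist0")
cv2.imwrite("pics/both.png",cv2.resize(np.vstack([a,b])[:,:,::-1],(480,600)))
E
```

```text
pics
{'time_s': 0.0, 'joint_positions': array([-8.57398212e-01,  2.55773004e-01,  1.06986170e-01, -5.36740036e-04,
       -1.42390338e+00, -2.84608682e-01]), 'dq': array([-6.21957976e-04,  7.21644869e-04,  7.49715357e-05, -1.17222345e-03,
        2.77905088e-04, -6.53877055e-04]), 'joint_efforts': array([ 4.27210216e-04, -3.86624193e+01,  2.37931108e+01,  5.36468536e+00,
       -6.28194131e-03, -2.54277700e-05]), 'eef_pos': array([ 228.51312773, -499.66099694,  202.96541192]), 'ee_rot': array([ 6.68177529e-01, -3.06926190e+00, -3.01080248e-03]), 'wrist_force': array([-0.35579125, -0.31595004, -1.19534447]), 'torque': array([ 0.02028594,  0.00276884, -0.04697317]), 'opening': 1.005454566608366}
```

View pics/scene0.png

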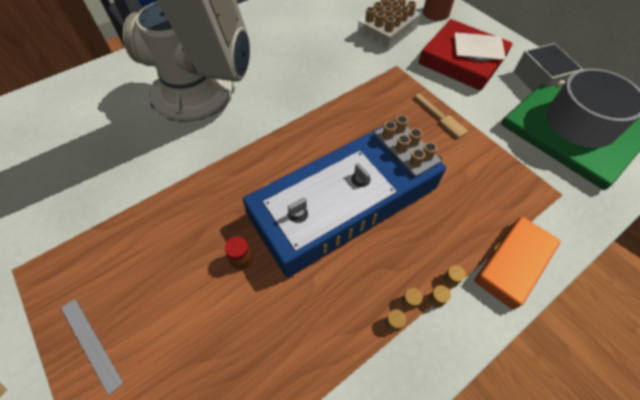

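View pics/side0.png

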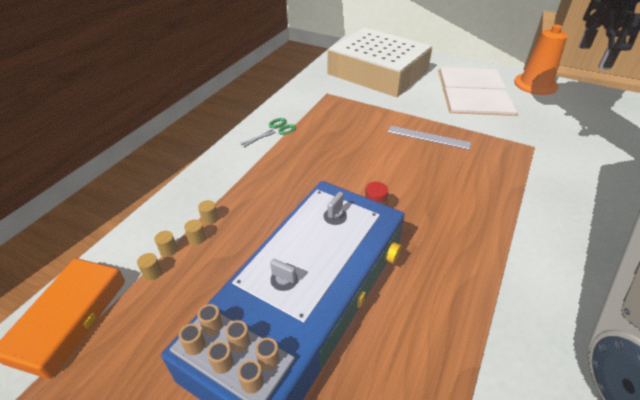

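The loose stud is the one at scene (298,210) and side (335,207), with its wing along the long side. The locked one is at scene (361,176) and side (284,272), with tubes beyond it. I'll zoom in on the loose one.

Run:
```python
from h import *
a=cv2.imread("pics/scene0.png")[185:235,260:340];b=cv2.imread("pics/side0.png")[180:230,295:375]
cv2.imwrite("pics/z1.png",np.vstack([cv2.resize(x,(480,300),interpolation=cv2.INTER_CUBIC) for x in(a,b)]))
p=tri(("scene0",297,209),("side0",335,207));q=tri(("scene0",361,175),("side0",284,272))
print(p,q,np.linalg.norm((p-q)[:2]))
# panel corners
for c in [(355,152),(396,189),(264,213),(289,246)]: print("panel",plane("scene0",*c,97))
```

```text
[547.22216782 -17.66036125 116.55884044] [555.99201138 131.66913056 111.64788592] 149.58678845750862
panel [495.13129732 168.09210633  97.        ]
panel [617.03741029 173.97199042  97.        ]
panel [506.65122547 -68.13517669  97.        ]
panel [592.46028844 -68.42570486  97.        ]
```

View pics/z1.png

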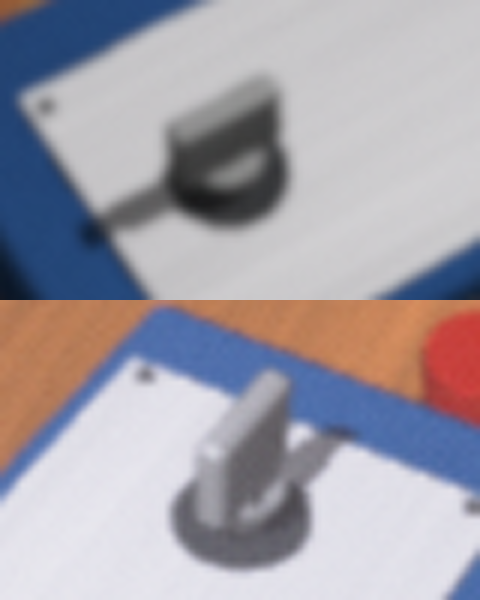

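Run:
```python
from h import *
p=tri(("scene0",297.3,203),("side0",335.8,198.7));print("top",p)
print([proj(f,p) for f in("scene0","side0")])
a=[plane("scene0",260+x/6,185+y/6,p[2]) for x,y in((178,132),(272,83))]
b=[plane("side0",295+x/6,180+(y-300)/6,p[2]) for x,y in((212,447),(276,377))]
for s in(a,b): print(s, np.degrees(np.arctan2(*(s[1]-s[0])[[1,0]])))
s=ctrl.read_state();M=R.from_rotvec(s["ee_rot"]).as_matrix();print(M.round(3),s["eef_pos"])
print("tool shift to (p, z=200)",M.T@(np.r_[p[:2],200]-s["eef_pos"]))
print("toolx yaw",np.degrees(np.arctan2(M[1,0],M[0,0])))
```

```text
top [546.44215266 -16.2487342  136.4739696 ]
[array([297.05587082, 202.90855664]), array([335.51593503, 198.7820452 ])]
[array([545.5870874 , -32.00736156, 136.4739696 ]), array([548.3108858 ,   1.02526605, 136.4739696 ])] 85.28617927402706
[array([ 5.47939049e+02, -5.05963431e-01,  1.36473970e+02]), array([544.70383311, -33.18746905, 136.4739696 ])] -95.6534203333788
[[-0.909 -0.416 -0.001]
 [-0.416  0.909  0.001]
 [ 0.     0.001 -1.   ]] [ 228.52693589 -499.804946    203.19258942]
tool shift to (p, z=200) [-490.16685606  307.62038889    3.61070837]
toolx yaw -155.43513865003263
```

```bash
python3 -m handwheel '[[-0.049,0.031,0,0,0,-10.7,1],[-0.054,0.021,0,0,0,-10.7,1],[-0.057,0.011,0,0,0,-10.7,1],[-0.058,0,0,0,0,-10.7,1],[-0.057,-0.011,0,0,0,-10.7,1]]' 40
cat > go.py <<'E'
import sys
from h import *
t=np.array([float(x) for x in sys.argv[1:4]]);yaw=float(sys.argv[4])
s=ctrl.read_state();M=R.from_rotvec(s["ee_rot"]).as_matrix()
y=np.degrees(np.arctan2(M[1,0],M[0,0]))
T=R.from_euler("z",yaw,degrees=True)*R.from_euler("x",180,degrees=True)
print("t",s["time_s"],"pos",s["eef_pos"].round(1),"yaw",y.round(2),"shift mm",(M.T@(t-s["eef_pos"])).round(1),"turn deg",np.degrees((R.from_matrix(M).inv()*T).as_rotvec()).round(2),"F",s["wrist_force"].round(1),"tq",s["torque"].round(2),"open",round(s["opening"],3),"q6",s["joint_positions"][5].round(2))
E
python3 go.py 546 -16 200 -94
```

```text
time_s: 0.78
eef_pos: [387.9, -251.7, 201.0]
ee_rot: [1.988, -2.432, -0.008]
wrist_force: [0.8, -1.0, 0.0]
opening: 0.996
t 0.775 pos [ 387.9 -251.7  201. ] yaw -101.49 shift mm [-262.5 -108.     1.3] turn deg [ 0.23  0.19 -7.49] F [ 0.8 -1.   0. ] tq [-0.14 -0.14 -0.01] open 0.996 q6 0.04
```

```bash
python3 -m handwheel '[[-0.0525,-0.0216,0,0,0,-7.5,1],[-0.049,-0.028,0,0,0,0,1],[-0.049,-0.028,0,0,0,0,1],[-0.049,-0.028,0,0,0,0,1],[-0.049,-0.028,0,0,0,0,1]]'
python3 -m handwheel '[[0,0,0,0,0,0,0.6]]'
python3 - <<'E'
from h import *
snap("wrist","w1")
p=np.array([546.4,-16.2,139]);print(proj("w1",p))
E
python3 go.py 546 -16 200 -94
```

```text
time_s: 1.4
eef_pos: [546.5, -6.7, 201.0]
ee_rot: [2.152, -2.289, -0.009]
wrist_force: [1.6, -0.8, 0.2]
opening: 0.997
time_s: 1.52
eef_pos: [547.5, -3.6, 199.5]
ee_rot: [2.155, -2.283, -0.011]
wrist_force: [-0.9, -0.6, -1.1]
opening: 0.816
[313.65137728 185.26332506]
t 1.575 pos [546.8  -5.  199.9] yaw -93.38 shift mm [11.1  0.2 -0.1] turn deg [0.35 0.19 0.62] F [ 0.2 -0.7  0.9] tq [-0.04 -0.04  0.01] open 0.736 q6 -0.33
```

View pics/w1.png

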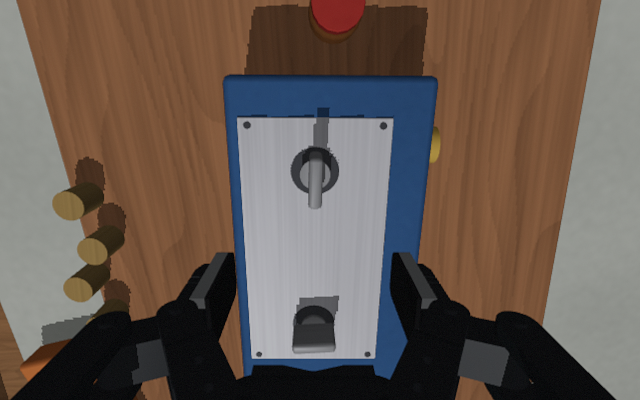

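The loose wing runs from (315,152) to (315,208), and its base ring is centred near (315,170). The locked stud is at (314,330), with its wing across the panel. My predicted point (314,185) agrees closely.

Run:
```python
from h import *
print("ring", plane("w1",315,170.5,98))
c=cv2.imread("pics/w1.png")[135:220,265:365]
c=cv2.resize(c,(700,595),interpolation=cv2.INTER_CUBIC)
cx=np.array([546.7,-17,0]);d=np.array([np.cos(np.radians(86)),np.sin(np.radians(86)),0]);n=np.array([-d[1],d[0],0])
for z in(139,109):
  for i in(-19,19):
    for j in(-5,5):
      q=proj("w1",cx+d*i+n*j+[0,0,z]); cv2.circle(c,tuple(int(v) for v in (q-[265,135])*7+3),4,(0,0,255) if z==139 else (0,255,0),-1)
cv2.imwrite("pics/w1z.png",c)
print(tri(("scene0",297.3,203),("side0",335.8,198.7),))
```

```text
ring [544.97150812 -16.81726577  98.        ]
[546.44215266 -16.2487342  136.4739696 ]
```

View pics/w1z.png

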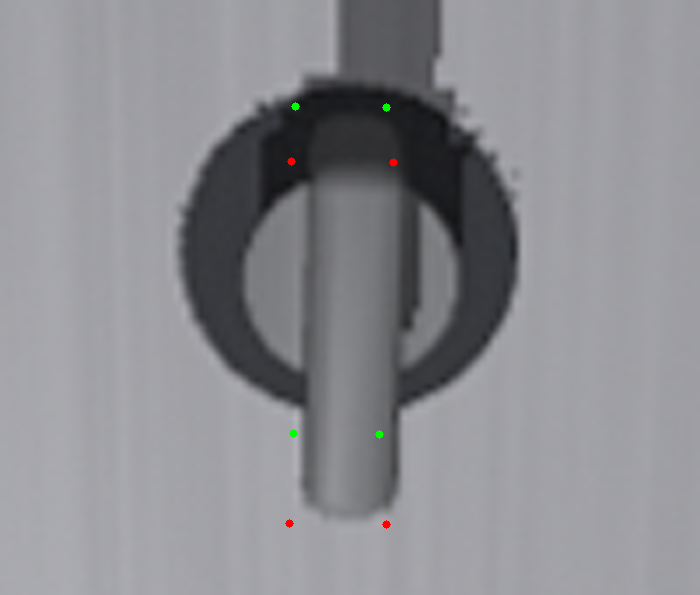

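```bash
python3 -m handwheel '[[0.0123,0.001,0,0.3,0,0.6,0.5],[0,0,0.03,0,0,0,0.5],[0,0,0.03,0,0,0,0.5]]'
python3 go.py 545.5 -17.5 112 -94
```

```text
time_s: 1.95
eef_pos: [545.2, -21.5, 141.6]
ee_rot: [-2.133, 2.297, -0.002]
wrist_force: [0.0, 1.3, -0.2]
opening: 0.501
t 1.95 pos [545.2 -21.5 141.6] yaw -94.23 shift mm [-3.9  0.2 29.6] turn deg [-0.33  0.22 -0.23] F [ 0.   1.3 -0.2] tq [-0.02  0.06  0.02] open 0.501 q6 -0.32
```

```bash
python3 -m handwheel '[[-0.004,0,0.015,0,0,0,0.5],[0,0,0.013,0,0,0,0.5],[0,0,0,0,0,0,0.5]]'
python3 go.py 545.5 -17.5 112 -94
```

```text
time_s: 2.33
eef_pos: [542.4, -22.6, 111.6]
ee_rot: [-2.128, 2.306, -0.0]
wrist_force: [0.0, 0.0, 0.4]
opening: 0.498
t 2.325 pos [542.4 -22.6 111.6] yaw -94.6 shift mm [-5.4 -2.7 -0.4] turn deg [-0.17  0.16 -0.6 ] F [0.  0.  0.4] tq [0.05 0.02 0.06] open 0.498 q6 -0.33
```

```bash
python3 -m handwheel '[[-0.005,-0.0025,0,0,0,-0.5,0.5],[0,0,0,0,0,0,0.5]]'
python3 go.py 545.5 -17.5 112 -94; python3 -c "
from h import *
snap('wrist','w2')"; python3 go.py 545.5 -17.5 112 -94
```

```text
time_s: 2.58
eef_pos: [546.3, -18.3, 113.2]
ee_rot: [-2.136, 2.295, -0.003]
wrist_force: [0.1, -0.1, 1.0]
opening: 0.501
t 2.575 pos [546.3 -18.3 113.2] yaw -94.11 shift mm [-0.7  0.8  1.2] turn deg [-0.33  0.18 -0.11] F [ 0.1 -0.1  1. ] tq [0.03 0.04 0.01] open 0.501 q6 -0.32
t 2.625 pos [546.3 -18.4 113.3] yaw -94.12 shift mm [-0.8  0.8  1.3] turn deg [-0.34  0.18 -0.12] F [-0.3  0.  -0.4] tq [0.01 0.01 0.02] open 0.503 q6 -0.32
```

View pics/w2.png

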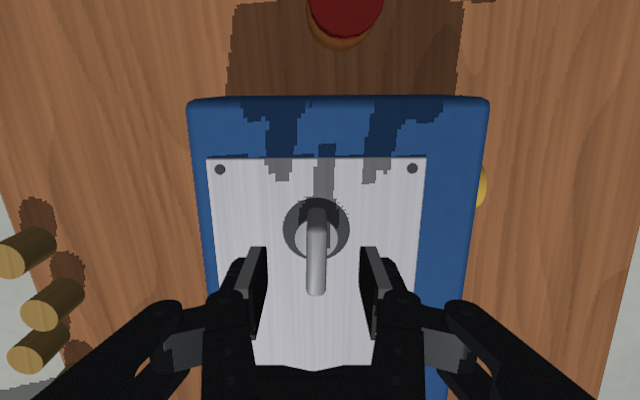

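The wing (column 316, near end at v=295) sits centred between the pads, whose inner faces are at about 266 and 362. I'll check the along-wing fit by projection.

Run:
```python
from h import *
d=np.array([np.cos(np.radians(86)),np.sin(np.radians(86)),0])
for y in(-20,-17.5,-15):
  c=np.array([545.5,y,139]); print(y,[proj("w2",c+d*i).round(0) for i in(-19,19)])
print("ring",plane("w2",316,228,98))
```

```text
-20 [array([315., 221.]), array([315., 292.])]
-17.5 [array([315., 226.]), array([315., 297.])]
-15 [array([316., 231.]), array([315., 301.])]
ring [545.02204644 -17.63800211  98.        ]
```

```bash
python3 -m handwheel '[[0,0,0.001,0,0,0,0],[0,0,0,0,0,0,0],[0,0,0,0,0,0,0],[0,0,0,0,0,0,0],[0,0,0,0,0,0,0]]' 60
python3 go.py 545.5 -18 102 -94
```

```text
time_s: 3.25
eef_pos: [546.7, -18.1, 112.9]
ee_rot: [-2.136, 2.294, -0.005]
wrist_force: [-0.3, 0.2, 0.1]
opening: -0.004
t 3.25 pos [546.7 -18.1 112.9] yaw -94.09 shift mm [ 0.   1.2 10.8] turn deg [-0.41  0.19 -0.09] F [-0.3  0.2  0.1] tq [0.02 0.04 0.01] open -0.004 q6 -0.32
```

```bash
python3 -c "
from h import *
a=snap('wrist','w3')[0][150:400,160:480];b=snap('side','s3')[0][130:290,230:430]
cv2.imwrite('pics/v3.png',np.vstack([cv2.resize(a,(384,300)),cv2.resize(b,(384,300))])[:,:,::-1])"
```

```text
(no output)
```

View pics/v3.png

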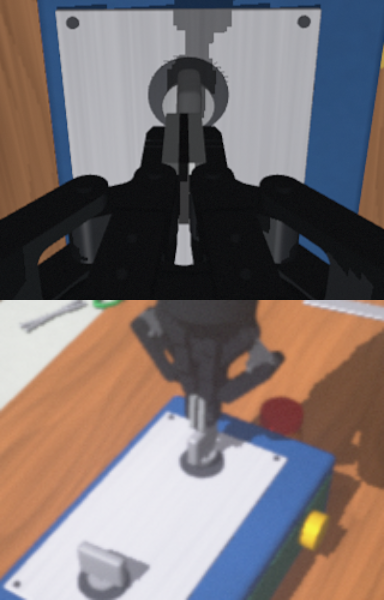

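```bash
python3 -c "
from h import *
a=cv2.imread('pics/w3.png')[190:380,260:370];b=cv2.imread('pics/s3.png')[165:225,305:365]
cv2.imwrite('pics/v4.png',np.hstack([cv2.resize(a,(345,596),interpolation=2),cv2.resize(b,(440,596),interpolation=2)]))
for z in (112,125,139): print(proj('w3',[546.7,-18.1,z]),proj('s3',[546.7,-18.1,z]))"
```

```text
[313.6440633  237.43870989] [335.53776739 208.85520673]
[313.47686165 248.18139301] [335.71430532 203.17435946]
[313.26813641 261.59196179] [335.90962345 196.88918092]
```

View pics/v4.png

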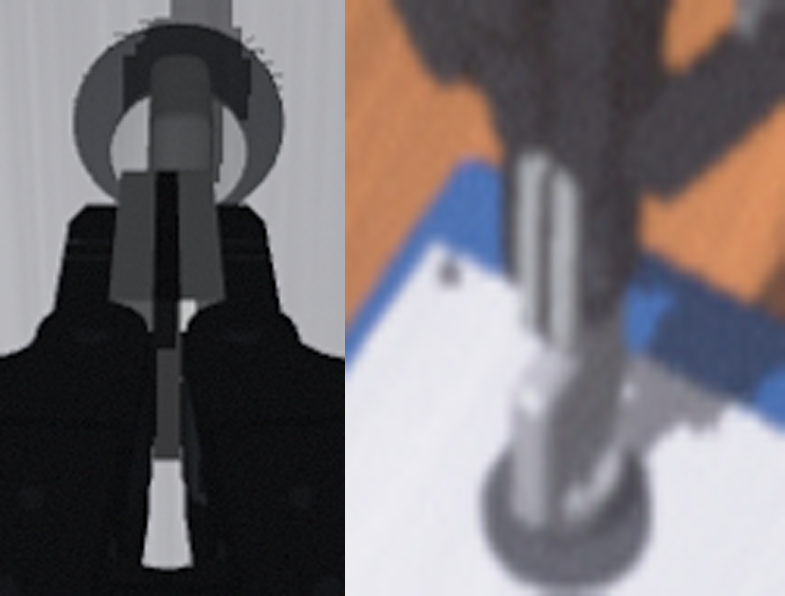

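The gripper shut above the wing. Fingertips are at side (332.7,198.7) and wrist (312.6,245), higher than the reported TCP implies. I'll work out the real tip height.

Run:
```python
from h import *
from scipy.optimize import brentq
print("wrist far edge z",brentq(lambda z:proj("w3",[546.7,-29,z])[1]-244.8,90,170))
print("side near edge z",brentq(lambda z:proj("s3",[546.7,-7,z])[1]-198.7,80,180))
print("wing top near corner z in side",brentq(lambda z:proj("side0",[547,1.4,z])[1]-(180+147/6),80,180))
s=ctrl.read_state();print(s["joint_positions"])
print(np.array(ctrl.grab_frame("wrist")["hand_eye"]).round(2))
```

```text
wrist far edge z 143.15256545155498
side near edge z 144.22682028156663
wing top near corner z in side 138.5150954073337
[ 2.52433292e-01  2.88508048e-01 -8.13270724e-02 -1.03151664e-03
 -1.19313417e+00 -3.23358345e-01]
[[   0.     -0.95   -0.31   79.11]
 [   1.      0.     -0.     -0.2 ]
 [   0.     -0.31    0.95 -170.07]
 [   0.      0.      0.      1.  ]]
```

Both views put the real fingertips at z ≈ 143.5 with a reported TCP z of 113, so the tips are 30 mm behind the reported TCP. I'll reopen, shift about 2 mm, go down about 30 mm and grasp.

```bash
python3 -m handwheel '[[0,0.0018,0,0,0,0,0.5],[0,0,0,0,0,0,0.5],[0,0,0,0,0,0,0.5],[0,0,0.012,0,0,0,0.5]]'
python3 go.py 544.9 -18 83 -94
```

```text
time_s: 3.9
eef_pos: [545.6, -17.8, 101.3]
ee_rot: [-2.135, 2.292, -0.007]
wrist_force: [-0.1, 0.5, 0.6]
opening: 0.499
t 3.9 pos [545.6 -17.8 101.3] yaw -94.08 shift mm [ 0.3  0.8 18.3] turn deg [-0.53  0.22 -0.08] F [-0.1  0.5  0.6] tq [ 0.02  0.07 -0.03] open 0.499 q6 -0.32
```

```bash
python3 -m handwheel '[[0,0.0006,0.009,-0.4,0,0,0.5],[0,0.0002,0.009,0,0,0,0.5],[0,0,0,0,0,0,0.5]]'
python3 go.py 544.9 -18 83 -94
```

```text
time_s: 4.28
eef_pos: [543.3, -17.9, 79.7]
ee_rot: [-2.14, 2.299, 0.006]
wrist_force: [1.3, -0.2, -0.3]
opening: 0.499
t 4.275 pos [543.3 -17.9  79.7] yaw -94.1 shift mm [ 0.  -1.6 -3.3] turn deg [ 0.14  0.18 -0.1 ] F [ 1.3 -0.2 -0.3] tq [-0.03 -0.03  0.02] open 0.499 q6 -0.32
```

```bash
python3 -m handwheel '[[0,-0.0015,-0.003,0,0,0,0.5],[0,0,0,0,0,0,0.1],[0,0,0,0,0,0,0],[0,0,0,0,0,0,0],[0,0,0,0,0,0,0]]' 60
python3 go.py 544.9 -18 83 -94
```

```text
time_s: 4.9
eef_pos: [544.7, -18.0, 83.7]
ee_rot: [-2.14, 2.299, 0.006]
wrist_force: [-0.7, -0.2, -0.7]
opening: 0.103
t 4.9 pos [544.7 -18.   83.7] yaw -94.1 shift mm [ 0.  -0.2  0.7] turn deg [ 0.13  0.18 -0.1 ] F [-0.7 -0.2 -0.7] tq [-0.07  0.04  0.04] open 0.103 q6 -0.32
```

Now gripping (opening 0.10 ≈ 9–10 mm), so I'll press.

```bash
python3 -m handwheel '[[0,0,0.005,0,0,0,0],[0,0,0.005,0,0,0,0],[0,0,0.001,0,0,0,0]]' 80
python3 go.py 544.7 -18 73 -94
```

```text
time_s: 5.28
eef_pos: [544.9, -18.0, 74.8]
ee_rot: [-2.14, 2.297, 0.004]
wrist_force: [-4.8, 0.8, 7.6]
opening: 0.103
t 5.275 pos [544.9 -18.   74.8] yaw -94.05 shift mm [-0.   0.2  1.8] turn deg [ 0.02  0.17 -0.05] F [-4.8  0.8  7.6] tq [0.46 1.44 0.04] open 0.103 q6 -0.32
```

```bash
python3 -m handwheel '[[0,0,0.003,0,0,0,0],[0,0,0.001,0,0,0,0]]'
python3 go.py 544.7 -18 73 -94
```

```text
time_s: 5.52
eef_pos: [544.9, -18.0, 73.7]
ee_rot: [-2.141, 2.295, 0.001]
wrist_force: [-4.6, 1.5, 7.8]
opening: 0.098
t 5.525 pos [544.9 -18.   73.7] yaw -94.0 shift mm [-0.   0.2  0.7] turn deg [-0.08  0.15  0.  ] F [-4.6  1.5  7.8] tq [0.5  1.73 0.02] open 0.098 q6 -0.32
```

```bash
python3 -m handwheel '[[0,0,0.004,0,0,0,0],[0,0,0.003,0,0,0,0]]'
python3 go.py 544.7 -18 73 -94
```

```text
time_s: 5.78
eef_pos: [545.2, -18.1, 73.6]
ee_rot: [-2.142, 2.292, -0.004]
wrist_force: [-9.7, 2.1, 19.4]
opening: 0.102
t 5.775 pos [545.2 -18.1  73.6] yaw -93.87 shift mm [-0.1  0.5  0.6] turn deg [-0.31  0.11  0.13] F [-9.7  2.1 19.4] tq [1.19 3.79 0.03] open 0.102 q6 -0.32
```

At the stop: 19 N with no further travel. Now I'll turn clockwise (+ about tool z), holding light downward pressure.

```bash
python3 -m handwheel '[[0,0,0.003,0,0,8,0],[0,0,0.003,0,0,8,0],[0,0,0.003,0,0,8,0]]'
python3 go.py 544.8 -18 73 176
```

```text
time_s: 6.15
eef_pos: [544.4, -17.9, 73.5]
ee_rot: [-1.604, 2.691, -0.006]
wrist_force: [-11.6, 3.5, 20.9]
opening: 0.102
t 6.15 pos [544.4 -17.9  73.5] yaw -118.4 shift mm [-0.2 -0.4  0.5] turn deg [-0.23  0.52 65.6 ] F [-11.6   3.5  20.9] tq [1.31 4.11 0.05] open 0.102 q6 -0.75
```

```bash
python3 -m handwheel '[[0,0,0.002,0,0,10,0],[0,0,0.002,0,0,10,0],[0,0,0.002,0,0,10,0],[0,0,0.002,0,0,10,0],[0,0,0.002,0,0,10,0]]'
python3 go.py 544.8 -18 73 176
```

```text
time_s: 6.78
eef_pos: [543.3, -16.6, 73.6]
ee_rot: [-0.276, 3.115, 0.001]
wrist_force: [-7.6, 3.8, 15.0]
opening: 0.099
t 6.775 pos [543.3 -16.6  73.6] yaw -169.86 shift mm [-1.3 -1.7  0.6] turn deg [ 0.06  0.8  14.14] F [-7.6  3.8 15. ] tq [1.19 2.84 0.09] open 0.099 q6 -1.65
```

```bash
python3 -m handwheel '[[0,0,0.002,0,0,8,0],[0,0,0.002,0,0,6,0],[0,0,0.002,0,0,4,0]]'
python3 go.py 544.8 -18 73 176
```

```text
time_s: 7.15
eef_pos: [543.3, -16.0, 73.6]
ee_rot: [0.226, 3.116, 0.004]
wrist_force: [-7.3, 1.2, 15.0]
opening: 0.104
t 7.15 pos [543.3 -16.   73.6] yaw 171.7 shift mm [-1.8 -1.8  0.7] turn deg [ 0.19  0.98 -4.3 ] F [-7.3  1.2 15. ] tq [0.81 2.91 1.27] open 0.104 q6 -1.98
```

The z moment rose to 1.27 N m after 94°, so it's against the end stop. Releasing.

```bash
python3 -m handwheel '[[0,0,0,0,0,0,0.5],[0,0,0,0,0,0,0.5],[0,0,0,0,0,0,0.5],[0,0,-0.03,0,0,0,0.5],[0,0,-0.05,0,0,0,0.5]]' 
python3 -m handwheel '[[0,0,-0.05,0,0,0,0.5],[0,0,-0.05,0,0,0,0.5],[0,0,0,0,0,0,0.5]]'
python3 go.py 544.8 -18 200 176
python3 -c "
from h import *
a=snap('wrist','w5')[0];b=snap('side','s5')[0][150:320,220:420]
print(proj('w5',[544.5,-17.5,132]))
cv2.imwrite('pics/v5.png',np.vstack([cv2.resize(a,(480,300)),cv2.resize(b,(353,300))[:, :353] if 0 else cv2.resize(b,(480,300))])[:,:,::-1])"
```

```text
time_s: 7.78
eef_pos: [539.5, -16.3, 150.7]
ee_rot: [0.227, 3.124, 0.001]
wrist_force: [0.4, -0.3, 0.4]
opening: 0.501
time_s: 8.15
eef_pos: [540.0, -16.6, 256.9]
ee_rot: [0.226, 3.118, 0.003]
wrist_force: [-0.6, 0.3, -0.9]
opening: 0.495
t 8.15 pos [540.  -16.6 256.9] yaw 171.7 shift mm [-4.1 -0.8 57. ] turn deg [ 0.12  0.86 -4.3 ] F [-0.6  0.3 -0.9] tq [ 0.03  0.04 -0.01] open 0.495 q6 -1.98
[312.63062972 180.60712724]
```

View pics/v5.png

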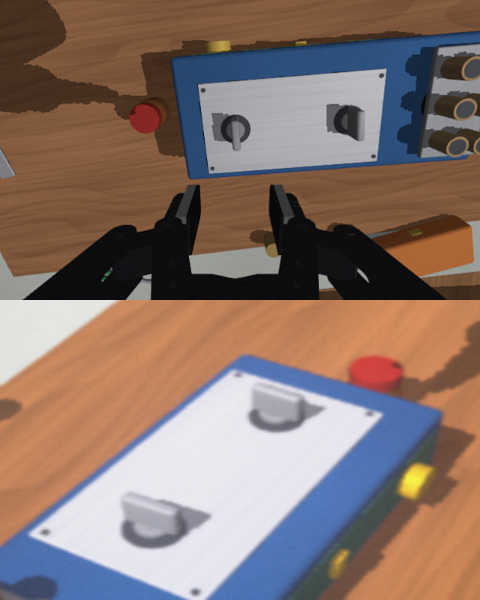

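Both wings now lie across the machine and look parallel: loose one at wrist (235,130), side (277,400) in the composite. One quick height check, then hand in.

```bash
python3 -c "
from h import *
for z in(132,139): print(z,proj('s5',[544.7,-17.7,z]))
print('seen top edge 335.4 ~202')
for n,pts in(('loose',((252,386),(302,396))),('locked',((124,497),(180,509)))):
  q=[plane('s5',220+x*200/480,150+(y-300)*170/300,132) for x,y in pts]; print(n,np.degrees(np.arctan2(*(q[1]-q[0])[[1,0]])))
ctrl.sign_off()"
```

```text
132 [336.813687   200.59200017]
139 [336.9192852  197.42681873]
seen top edge 335.4 ~202
loose -174.46662345513943
locked -172.39576582128277
the job is handed in; nothing more can be done
```

I pressed the loose stud to its stop, turned it clockwise until it met its end stop, and let go. I then backed the arm off and handed the job in at about 8 s.

- **First grasp missed:** the gripper shut just above the wing without moving the stud. Two camera views showed the fingertips about 30 mm higher than the reported tool point, so I reopened, went lower and gripped the wing.
- **Press and turn:** the push reached 19 N with no further travel. I turned the wing 94° by the wrist reading (a little over a quarter turn), where the twisting moment rose to 1.3 N m.
- **Last checks:** after release, the side camera puts the wing's top edge at about row 202. The prediction is 200.6 if locked and 197.4 if proud, so it has stayed down. Both wings lie across the machine, within about 2° of each other. The other stud was never touched, and the robot was clear of everything.
- **Not checked:** I took no second picture after a wait, and sign-off gave no verdict.

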